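# Right the fallen canister and hold the feed lane's tensioner back

## Robot

A 6-joint arm with a two-finger parallel gripper is mounted at the origin on the work surface. World frame = base frame: x ahead of the robot, y to its left, z up, the work surface at z = 0. Lengths are in mm, angles in rad, forces in N, time in s.
With the tool pointing down it reaches from about 350 to 875 mm from the base axis. Payload 4.2 kg.
Tool frame: the origin (TCP) lies midway between the tips of the shut fingers; the grasp point (between the pads) lies 19 mm behind it; z points along the fingers, y is the line along which they close (so a half turn about z gives the same grasp; the last joint's range is limited). The gripper opens to 87 mm and grips with 3 to 60 N. Pads are 19 mm wide; open, the fingers measure 117 mm over their backs; the gripper's body (75 mm by 190 mm) begins 51 mm behind the grasp point.
Start: joints at [-0.857, 0.385, 0.008, 0, -1.194, -0.259], TCP at [274.563, -561.439, 222.55] pointing down, gripper open.
Joint ranges: [-3.14, 3.14], [-1.21, 2.06], [-1.07, 1.41], [-3.16, 2.05], [-2.99, -0.16], [-3.1, 3.1]. Speed limits (rad/s): [2.79, 2.79, 3.14, 3.14, 3.14, 3.14].

## Interface

Orientations are given as a rotation vector (axis times angle).
In Python, from rig import telemetry, viewer, ctrl gives the robot as it stands.
- The arm moves only by the tool send_rows, never from a script. Its arguments are lists of equal length, an entry for each row: "jaw": the gripper command: -1 is shut, 1 is fully open, values between are in proportion; "slide": the shift along the tool's x, y, z in units of 30 mm (1.0 is 30 mm), a list of three; "rotation": the turn, a rotation vector about the tool's x, y, z in units of 6 degrees (1.0 is 6 degrees), a list of three. A call has 1 to 10 rows; each row shifts and turns the commanded pose from where the row before left it, along the tool's axes as they then stand; what a row does not reach is not made up. A row lasts 1/8 s, in which the tool goes at most 62.5 mm and 10.7 degrees, less where a joint would pass 70% of its speed; a pose out of reach is approached as far as the arm can. A call is refused whole if a number of a shift passes 1 or a number of a turn 1, either way. A call with a gripper value outside its range is refused whole. The fingers move at their own pace and stop on an object; the grip force is fixed at half the most. Time passes only in rows, so rows that do not move let the fingers close. It gives the time, the measured TCP pose, the force, the opening and the grip force at its end, in the units of the state.
- telemetry.sense(): the state, without advancing time (a new reading comes with each control period).
- viewer.snapshot(name): name is "scene" or "top"; returns a dict with "image" (480x640x3 uint8, red, green, blue), "fx", "fy", "cx", "cy" (pixels), "dist" ([k1, k2, p1, p2, k3] as OpenCV has them; the pictures are not rectified), "R" (3x3) and "t" (3): a world point X has camera coordinates R X + t. Camera axes: x right, y down, z forward; pixel columns grow to the right and rows downward; lengths in mm; the calibration is good to about 2 mm. A picture is of the moment at which its call begins. There is no depth.
- ctrl.finish_job(): hands the job in; it is judged then, once.
The state is a dict: "t": time; "joints": joint angles; "qvel": joint speeds; "joint_torque": joint torques, N m; "ee_pos": TCP position; "ee_rot": TCP orientation; "contact_force": force on the tool from outside, world axes, zero at the start; "moment": the same for the moment, N m; "finger_gap": finger opening in mm; "grip_force": force on a finger pad.
Only numpy, scipy, OpenCV 4.12 (cv2) and the standard library are available. Lean on these libraries where they do the work, as an engineer would, in place of code of your own. Each camera call takes 0.05 s, during which the arm holds its last target. There are 200 camera calls.

## Task

Get the test bench's canister feed lane ready for reloading: one canister has fallen over, so stand it upright again, cap up, on its empty ring mark, letting go of it and leaving its neighbours standing and everything else in place. Then push the sprung tensioner arm beside the lane (the one with the roller), away from the row, past its ratchet click and on a little, so that it is off the pawl and only the robot holds it against its spring. Finish while holding it there: do not let go.

Things in the scene. Friction and masses are not known exactly. Their poses are not given: they have to be found in the camera images.
- fallen: The fallen canister: aluminium cylinder 44 mm in diameter, 62 mm high, with a black cap (36 mm in diameter, 14 mm high), 76 mm in all, about 0.12 kg. It lies on its side across the lane, over its own empty ring mark, cap pointing away from the tensioner (lane's -x). Its origin is on its axis, half-way along (38 mm from the foot); its z axis runs along the canister from foot to cap.
- mark1 (a point): Ring mark 1 of 3, the nearest to the robot (white ring, 52 mm in diameter, on the black strip), at its centre on the strip's surface (top of the 6 mm base plate). Axes are those of the lane: y along the row, roughly away from the robot; x across it, roughly to the robot's right, towards the tensioner; z up. The marks lie 80 mm apart along y. Two marks carry an upright canister, one is empty.
- mark2 (a point): Ring mark 2, the middle one, 80 mm from mark 1; else the same.
- mark3 (a point): Ring mark 3, 80 mm from mark 2, the farthest from the robot; else the same.
- can_a_mid (a point): An upright neighbour canister, the same shape as the fallen one; point half-way up (38 mm above the plate). Leave it standing where it is.
- can_b_mid (a point): The other upright neighbour, the same.
- pivot (a point): Pivot axis of the tensioner arm, at the plate's surface, 135 mm beside the row (+x) and 60 mm short of mark 2 (-y); axes as the marks. The pivot pin stands 46 mm high above the table; the pawl slider, under 35 mm high, lies on its side nearer the robot.
- roller (a point): Grey upright idler roller on the free end of the tensioner arm: 30 mm in diameter, from 22 to 76 mm above the base plate, 115 mm from the pivot axis. This point lies on its axis, 56 mm above the plate (20 mm below its top). Its axes turn with the arm, x pointing from the roller to the pivot. The steel arm bar (18 mm wide, its top 32 mm above the plate) runs from the roller to the pivot.
- tensioner (a joint): Swing of the sprung arm, rad: 0 at rest (bar along the lane's y, roller farther from the robot than the pivot), growing as the roller is pushed away from the row (lane's +x, clockwise from above). Resists with 3.5 N at the roller at 0, 7 to 11 N from 0.3 on. The pawl clicks in at about 0.46; let go, the arm rests on it at 0.46. Solid stop at 0.90. Off the pawl: above 0.53.
- pawl (a joint): Pawl slider, m: 0 when it is sprung fully in; the passing arm pushes it out by up to about 8 mm (between about 0.04 and 0.46 rad of the arm), then it snaps back to 0: the click.
- screwdriver: Bystander: screwdriver 140 mm long lying on the plate beyond the tensioner arm. Leave alone.
- gauge_block: Bystander: steel block 35 x 22 x 14 mm on the plate between row and tensioner arm. Leave alone.
- ferrule_tray: Bystander: white divided tray 70 x 100 x 22 mm, left of the lane. Leave alone.
- dispenser: Bystander: white plastic bottle 56 mm in diameter, 110 mm high, left of the lane. Leave alone.
- mouse: Bystander: grey computer mouse 105 x 58 x 32 mm, right of the lane. Leave alone.
- swab_box: Bystander: cardboard box 80 x 120 x 35 mm, right of the lane. Leave alone.
There are look-alikes about, which are no part of the job. Leave any green look-alike of the fallen alone.

How it is judged:
By the outcome, as a careful person would: the job done as asked, in the order asked, and still so for the second after the job is handed in, while the arm keeps its last pose, push and grip.
It also fails if it takes over 56 s, if anything falls off the work surface, if the arm or the gripper's body presses on something with over 40 N, if the wrist force passes 120 N, or if a joint passes its speed limit or range.

## Working session

There is one attempt and no reset: what is moved stays moved. The work goes in short steps, Python scripts to look and compute and a tool call to move; the robot and the scene stay as the last step left them, time stands still between calls to the robot, and variables do not carry over. Pictures are saved under pics/ and viewed, at most 10 in all, crops included, and the job is handed in when it is done.

Besides the shell and the picture viewer there is one more tool, called after "Call:" as name(argument=value, ...) on one line, values as JSON. send_rows: Moves the arm, as the interface text tells. Its arguments: {"type":"object","properties":{"jaw":{"type":"array"},"slide":{"type":"array"},"rotation":{"type":"array"}},"required":["jaw","slide","rotation"]}

```bash
mkdir -p pics
python3 - <<'E'
from rig import telemetry, viewer
import cv2
for n in("scene","top"):
    s=viewer.snapshot(n); cv2.imwrite(f"pics/{n}0.png",s["image"][:,:,::-1])
    print(n,{k:(v.tolist() if hasattr(v,'tolist') else v) for k,v in s.items() if k!="image"})
print(telemetry.sense())
E
```

```text
scene {'fx': 583.0183428844695, 'fy': 583.0183428844695, 'cx': 323.54441701283804, 'cy': 237.39910599572633, 'dist': [0.06265564394090536, 0.0, 0.0, 0.0, 0.0], 'R': [[-0.1988107741909529, 0.9799219884212315, 0.015072248477697045], [0.815379557228574, 0.17392088836177977, -0.5521844820756773], [-0.5437190944957961, -0.09749062108751205, -0.8335857035006315]], 't': [116.77759182182936, -394.4650157724089, 1872.9069309617278]}
top {'fx': 531.4972994047008, 'fy': 531.4972994047008, 'cx': 321.83701066975624, 'cy': 234.82311089540093, 'dist': [0.0153111182960419, 0.0, 0.0, 0.0, 0.0], 'R': [[-0.008290556505531609, -0.9999654965186278, -0.0005219627211969756], [-0.9972751089255228, 0.008306513782840582, -0.07330319874577011], [0.07330500522075546, -8.718388160125141e-05, -0.99730956508426]], 't': [-16.07477601963602, 524.3395124188846, 1297.0358027686352]}
{'t': 0.1, 'joints': array([-8.57396941e-01,  3.85466875e-01,  6.75619444e-03, -4.26984755e-04,
       -1.19400078e+00, -2.58614305e-01]), 'qvel': array([ 0.00026586, -0.00156691,  0.00185175,  0.00145073,  0.00128253,
       -0.00074253]), 'joint_torque': array([-4.97462024e-04, -3.91689563e+01,  1.87935752e+01,  4.23189014e+00,
        1.34797400e-02, -6.34622961e-05]), 'ee_pos': array([ 274.32520611, -560.97579495,  221.57543312]), 'ee_rot': array([ 7.07870388e-01, -3.06024505e+00, -2.95062235e-03]), 'contact_force': array([-1.31971921,  0.02258016,  0.32071045]), 'moment': array([ 0.03288585,  0.0435543 , -0.04996978]), 'grip_force': 0.0, 'finger_gap': 87.21025069346817}
```

View pics/scene0.png

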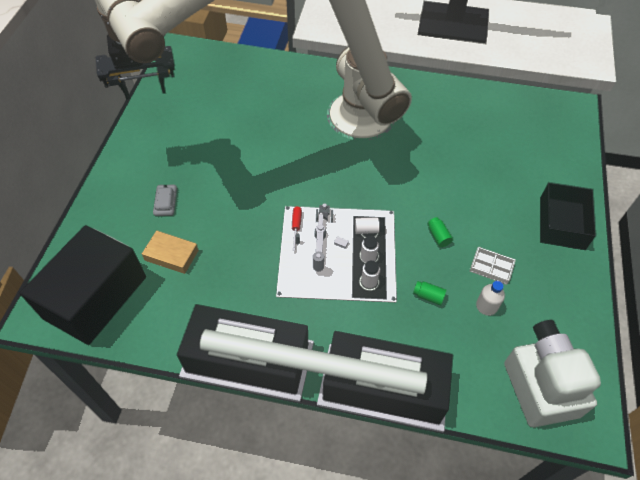

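View pics/top0.png

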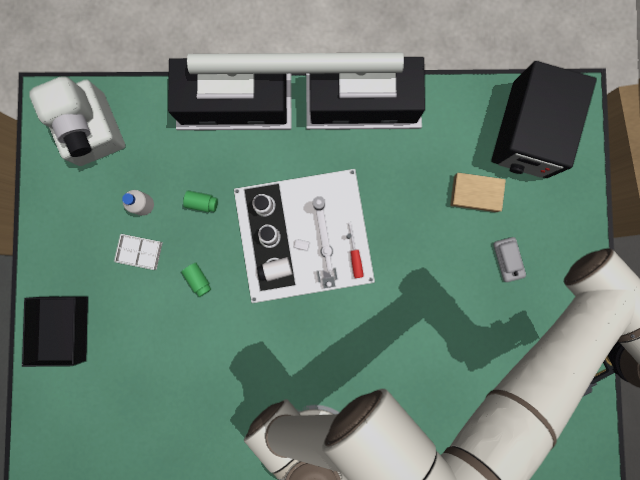

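The top view shows the lane plate. The only aluminium canister lying down is at (277,269), on the strip's nearest mark. The two green ones, at (200,202) and (196,279), are look-alikes off the plate. The upright neighbours are at (263,205) and (269,236), the roller at (319,203) and the pivot at (326,251). I'll confirm this in an enlarged crop.

Run:
```python
import cv2
a=cv2.imread("pics/top0.png")[160:310,225:385]
cv2.imwrite("pics/crop0.png",cv2.resize(a,None,fx=4,fy=4,interpolation=cv2.INTER_CUBIC))
a=cv2.imread("pics/scene0.png")[200:305,270:405]
cv2.imwrite("pics/crop1.png",cv2.resize(a,None,fx=5.5,fy=5.5,interpolation=cv2.INTER_CUBIC))
```

```text
(no output)
```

View pics/crop0.png

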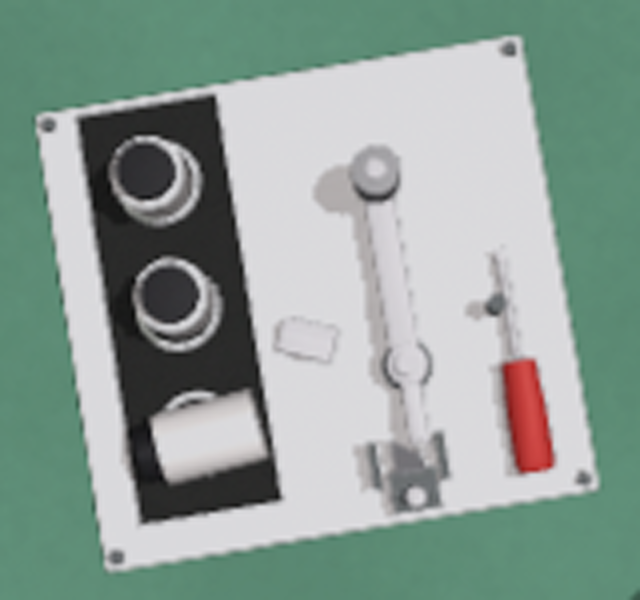

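View pics/crop1.png

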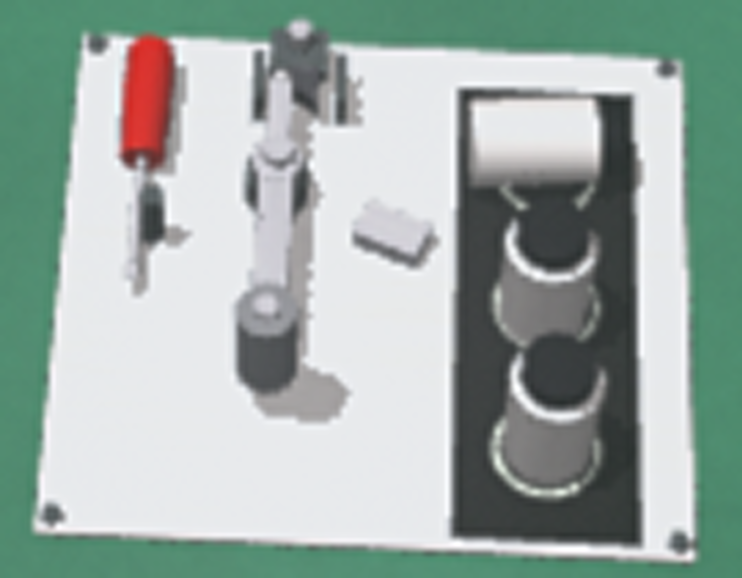

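The crops confirm it: the aluminium canister lies at crop0 (210,435) with its black cap to the left, and part of the white ring shows above it. A stop post stands at crop0 (495,303). Next I'll fit the lane pose from both views.

```bash
cat > h.py <<'E'
import numpy as np, cv2
from rig import viewer, telemetry
from scipy.optimize import least_squares
from scipy.spatial.transform import Rotation as Ro
def cam(s): return np.array([[s["fx"],0,s["cx"]],[0,s["fy"],s["cy"]],[0,0,1.]]),np.array(s["dist"]),np.array(s["R"]),np.array(s["t"])
def proj(s,P):
    K,d,R,t=cam(s); return cv2.projectPoints(np.float64(P).reshape(-1,1,3),cv2.Rodrigues(R)[0],t,K,d)[0].reshape(-1,2)
def back(s,uv,z):
    K,d,R,t=cam(s); n=cv2.undistortPoints(np.float64(uv).reshape(-1,1,2),K,d).reshape(-1,2)
    r=np.c_[n,np.ones(len(n))]@R; c=-R.T@t; return c+r*((np.array(z)-c[2])/r[:,2])[:,None]
def lane(p,L):  # lane coords rel. mark2 -> world ; p=x,y,theta (theta: dir of lane y from world x)
    L=np.float64(L); c,s=np.cos(p[2]),np.sin(p[2])
    return np.c_[p[0]+L[:,1]*c+L[:,0]*s, p[1]+L[:,1]*s-L[:,0]*c, L[:,2]]
def c0(l): return np.array([225,160])+(np.float64(l)+.5)/4-.5
def c1(l): return np.array([270,200])+(np.float64(l)+.5)/5.5-.5
E
cat > m.py <<'E'
from h import *
T=viewer.snapshot("top");S=viewer.snapshot("scene")
names=["cap3","cap2","roller","pivot"]
L=[[0,80,82],[0,0,82],[135,55,82],[135,-60,46]]
ut=c0([(146,167),(171,293),(376,165),(407,365)]); us=c1([(563,368),(553,236),(268,302),(282,160)])
for n,a,b in zip(names,back(T,ut,[82,82,82,46]),back(S,us,[82,82,82,46])): print(n,a.round(1),b.round(1))
f=lambda p: np.r_[proj(T,lane(p,L))-ut,proj(S,lane(p,L))-us].ravel()
r=least_squares(f,[600,100,.1],x_scale=[1,1,.01]); print(r.x, r.fun.reshape(-1,2).round(2).tolist())
print("mark1,2,3",lane(r.x,[[0,-80,6],[0,0,6],[0,80,6]]).round(1).tolist())
print("plate screws",back(T,c0([(48,124),(509,48),(584,478),(116,557)]),[6]*4).round(1).tolist())
print("fallen foot, shoulder top",back(T,c0([(258,423),(160,457)]),[28,28]).round(1).tolist())
print("scene",back(S,c1([(471,143),(600,142)]),[28,28]).round(1).tolist())
E
python3 m.py
```

```text
cap3 [600.2 122.7  82. ] [602.1 125.8  82. ]
cap2 [525.3 108.   82. ] [532.  110.1  82. ]
roller [600.3 -13.5  82. ] [595.4 -13.2  82. ]
pivot [483.2 -31.1  46. ] [492.  -27.4  46. ]
[5.24487775e+02 1.11397405e+02 1.52662820e-01] [[-0.36, -1.4], [-1.45, 0.33], [0.08, 0.38], [0.02, -1.05], [-0.96, 0.33], [0.93, -2.28], [-0.5, 1.26], [-0.89, -2.12]]
mark1,2,3 [[445.4, 99.2, 6.0], [524.5, 111.4, 6.0], [603.6, 123.6, 6.0]]
plate screws [[638.4, 193.0, 6.0], [684.4, -97.5, 6.0], [413.7, -140.8, 6.0], [367.4, 149.9, 6.0]]
fallen foot, shoulder top [[449.2, 60.3, 28.0], [428.9, 120.3, 28.0]]
scene [[450.2, 60.4, 28.0], [436.1, 123.2, 28.0]]
```

```bash
cat > m2.py <<'E'
from h import *
T=viewer.snapshot("top");S=viewer.snapshot("scene")
print("rings top",back(T,c0([(199,433),(180,310),(161,187)]),[6]*3).round(1).tolist())
# strip corners
print("strip",back(T,c0([(78,122),(216,96),(281,498),(142,522)]),[6]*4).round(1).tolist())
print("strip scn",back(S,c1([(458,90),(634,95),(641,544),(453,537)]),[6]*4).round(1).tolist())
for s,c in((T,(277,269)),(S,(367,226))):
    g=cv2.cvtColor(s["image"],cv2.COLOR_RGB2GRAY); m=(g>150).astype(np.uint8)
    if s is T: m[:260]=0
    else: m[:218]=0; m[233:]=0
    n,l,st,ce=cv2.connectedComponentsWithStats(m); k=l[c[1],c[0]]
    p=cv2.findNonZero((l==k).astype(np.uint8)); r=cv2.minAreaRect(p); print(st[k],r)
    b=cv2.boxPoints(r); print(back(s,b,[28]*4).round(1).tolist(), back(s,[ce[k]],[28]).round(1))
out=[]
# lane fits to overlay
p=[523.5,109.5,.158]
for s,(x,y,w,h,f) in((T,(225,160,160,150,4)),(S,(270,200,135,105,4))):
    a=np.ascontiguousarray(cv2.resize(s["image"][y:y+h,x:x+w,::-1],None,fx=f,fy=f,interpolation=cv2.INTER_CUBIC))
    A=np.linspace(0,2*np.pi,60); 
    def dr(c,r,z,col):
        q=proj(s,lane(p,np.c_[c[0]+r*np.cos(A),c[1]+r*np.sin(A),z+0*A])); cv2.polylines(a,[np.int32(((q-[x,y]+.5)*f-.5)*8)],True,col,1,cv2.LINE_AA,3)
    for yy in(-80,0,80): dr((0,yy),26,6,(0,0,255))
    for yy in(0,80): dr((0,yy),18,82,(0,255,255))
    dr((135,55),15,82,(255,0,0)); dr((135,-60),6,46,(0,160,0)); dr((135,55),15,28,(255,0,0))
    out.append(cv2.copyMakeBorder(a,0,600-a.shape[0],0,0,cv2.BORDER_CONSTANT))
o=np.hstack(out); o=cv2.resize(o,(800,int(600*800/o.shape[1]))) if 0 else o
cv2.imwrite("pics/ov.png",cv2.resize(o,None,fx=800/o.shape[1],fy=800/o.shape[1],interpolation=cv2.INTER_AREA))
E
python3 m2.py
```

```text
rings top [[443.6, 98.4, 6.0], [520.5, 110.2, 6.0], [598.0, 122.0, 6.0]]
strip [[639.6, 174.2, 6.0], [655.4, 87.3, 6.0], [402.9, 47.6, 6.0], [388.8, 133.9, 6.0]]
strip scn [[403.7, 47.0, 6.0], [387.9, 135.7, 6.0], [643.1, 175.4, 6.0], [657.7, 88.8, 6.0]]
[263 260  28  20 425] ((276.1470947265625, 267.5882873535156), (18.675243377685547, 26.19384765625), 75.96376037597656)
[[458.7, 128.8, 28.0], [473.8, 66.4, 28.0], [429.4, 55.5, 28.0], [414.4, 117.7, 28.0]] [[441.   91.9  28. ]]
[356 218  23  13 297] ((367.0, 224.0), (12.0, 22.0), 90.0)
[[424.5, 58.1, 28.0], [411.8, 117.7, 28.0], [451.6, 123.7, 28.0], [464.1, 64.9, 28.0]] [[438.2  91.1  28. ]]
```

View pics/ov.png

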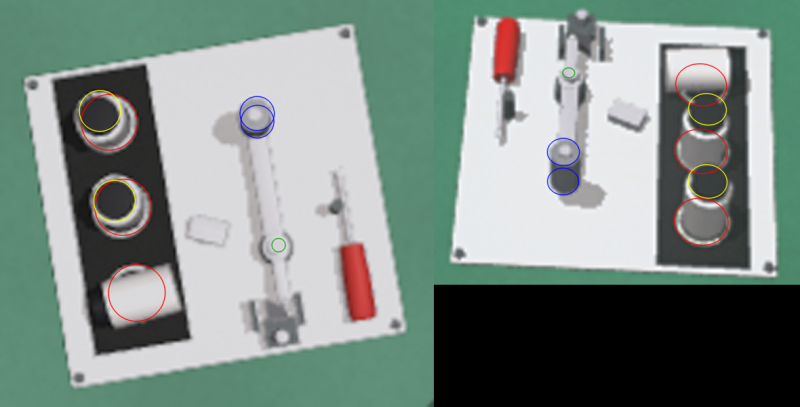

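Both views put mark 2 at about (522,110.5) and mark 1 at about (443,98), with lane yaw 0.158. The fallen canister's axis runs at about 103°, with its body centre near (442,92). I'll grip it with the tool tilted 40° over the cap side, then turn the tool 90° about its closing axis to stand it up.

Call:
send_rows(jaw=[1,1,1,1,1,1,1,1,1,1], slide=[[-0.77,0.97,0],[-0.77,0.97,0],[-0.77,0.97,0],[-0.77,0.97,0],[-0.77,0.97,0],[-0.77,0.97,0],[-0.77,0.97,0],[-0.77,0.97,0],[-0.77,0.97,0],[-0.77,0.97,0]], rotation=[[0,0,0],[0,0,0],[0,0,0],[0,0,0],[0,0,0],[0,0,0],[0,0,0],[0,0,0],[0,0,0],[0,0,0]])

```text
t: 1.55
ee_pos: [354.4, -197.4, 222.8]
ee_rot: [-0.708, 3.06, -0.0]
contact_force: [0.3, -0.4, 0.7]
finger_gap: 87.4
grip_force: 0.0
```

Call:
send_rows(jaw=[1,1,1,1,1,1,1,1,1], slide=[[-0.77,0.97,0],[-0.77,0.97,0],[-0.77,0.97,0],[-0.77,0.97,0],[-0.77,0.97,0],[-0.77,0.97,0],[-0.77,0.97,0],[-0.77,0.97,0],[-0.77,0.97,0]], rotation=[[0,0,0],[0,0,0],[0,0,0],[0,0,0],[0,0,0],[0,0,0],[0,0,0],[0,0,0],[0,0,0]])

```text
t: 2.68
ee_pos: [426.0, 129.3, 222.7]
ee_rot: [-0.709, 3.06, 0.0]
contact_force: [0.7, -0.5, 0.1]
finger_gap: 86.9
grip_force: 0.0
```

Call:
send_rows(jaw=[0.4,0.4,0.4,0.4,0.4,0.4,0.4,0.4,0.4,0.4], slide=[[0,0,0],[0,0,0],[0,0,0],[0,0,0],[0,0,0],[0,0,0],[0,0,0],[0,0,0],[0,0,0],[0,0,0]], rotation=[[0,0,-1],[0,0,-1],[0,0,-1],[0,0,-1],[0,0,-1],[0,0,-1],[0,0,-1],[0,0,-1],[0,0,-1],[0,0,-1]])

```text
t: 3.92
ee_pos: [425.9, 128.0, 222.6]
ee_rot: [-2.147, 2.293, 0.0]
contact_force: [0.1, -0.2, -1.6]
finger_gap: 60.7
grip_force: 0.0
```

Call:
send_rows(jaw=[0.4,0.4,0.4,0.4,0.4,0.4,0.4,0.4,0.4,0.4], slide=[[0,0,0],[0,0,0],[0,0,0],[0,0,0],[0,0,0],[0,0,0],[0,0,0],[0,0,0],[0,0,0],[0,0,0]], rotation=[[0,0,-1],[0,0,-1],[0,0,-0.9],[0,1,0],[0,1,0],[0,1,0],[0,1,0],[0,1,0],[0,1,0],[0,0.7,0]])

```text
t: 5.18
ee_pos: [426.0, 128.4, 222.4]
ee_rot: [2.046, -1.613, 0.752]
contact_force: [0.2, -0.0, -1.2]
finger_gap: 61.1
grip_force: 0.0
```

```bash
cat >> h.py <<'E'
def axes(xang,alpha):
    # tool x horizontal heading xang (deg) at vertical; tilted alpha deg about tool y
    x=np.array([np.cos(np.radians(xang)),np.sin(np.radians(xang)),0]); z=np.array([0,0,-1.]); y=np.cross(z,x)
    return Ro.from_matrix(np.c_[x,y,z])*Ro.from_rotvec([0,np.radians(alpha),0])
def go(pos,rot):
    s=telemetry.sense(); R=Ro.from_rotvec(s["ee_rot"])
    print("t",s["t"],"pos",s["ee_pos"].round(1),"F",s["contact_force"].round(1),"gap",round(s["finger_gap"],1),"grip",round(s["grip_force"],1),"j",s["joints"].round(2))
    print("axes x,y,z",R.as_matrix().T.round(3).tolist())
    if pos is None: return
    print("slide units (tool now)",(R.inv().apply(np.array(pos)-s["ee_pos"])/30).round(2),"rot units",((R.inv()*rot).as_rotvec(True)/6).round(2))
E
python3 -c "
from h import *
r=axes(283.2,40); z=r.apply([0,0,1]); g=np.array([441,96,20]); go(g-110*z,r); go(g,r)"
```

```text
t 5.175 pos [426.  128.4 222.4] F [ 0.2 -0.  -1.2] gap 61.1 grip 0.0 j [ 0.99  0.24 -0.58  0.51 -1.31 -1.03]
axes x,y,z [[0.178, -0.741, 0.648], [-0.972, -0.234, -0.0], [0.151, -0.63, -0.762]]
slide units (tool now) [-3.46 -0.25  2.23] rot units [-0.03 -0.06  0.04]
t 5.175 pos [426.  128.4 222.4] F [ 0.2 -0.  -1.2] gap 61.1 grip 0.0 j [ 0.99  0.24 -0.58  0.51 -1.31 -1.03]
axes x,y,z [[0.178, -0.741, 0.648], [-0.972, -0.234, -0.0], [0.151, -0.63, -0.762]]
slide units (tool now) [-3.48 -0.23  5.9 ] rot units [-0.03 -0.06  0.04]
```

Call:
send_rows(jaw=[0.4,0.4,0.4,0.4,0.4,0.4], slide=[[-0.87,-0.06,0.56],[-0.87,-0.06,0.56],[-0.87,-0.06,0.56],[-0.87,-0.06,0.56],[0,0,0.7],[0,0,0.6]], rotation=[[0,0,0],[0,0,0],[0,0,0],[0,0,0],[0,0,0],[0,0,0]])

```text
t: 5.92
ee_pos: [430.5, 140.7, 73.3]
ee_rot: [2.047, -1.614, 0.749]
contact_force: [0.0, 0.4, 0.6]
finger_gap: 61.0
grip_force: 0.0
```

```bash
python3 -c "
from h import *
r=axes(283.2,40); z=r.apply([0,0,1]); g=np.array([441,96,20]); go(g,r)
T=viewer.snapshot('top');S=viewer.snapshot('scene')
f=lambda s,x,y:cv2.resize(s['image'][y:y+150,x:x+160,::-1],(400,375),interpolation=cv2.INTER_CUBIC)
cv2.imwrite('pics/n1.png',np.hstack([f(T,200,180),f(S,290,170)]))"
```

```text
t 5.925 pos [430.5 140.7  73.3] F [0.  0.4 0.6] gap 61.0 grip 0.0 j [ 0.97  0.46 -0.73  0.61 -0.99 -1.24]
axes x,y,z [[0.178, -0.743, 0.646], [-0.972, -0.233, 0.0], [0.15, -0.628, -0.764]]
slide units (tool now) [0.02 0.01 2.34] rot units [-0.03 -0.03  0.04]
```

View pics/n1.png

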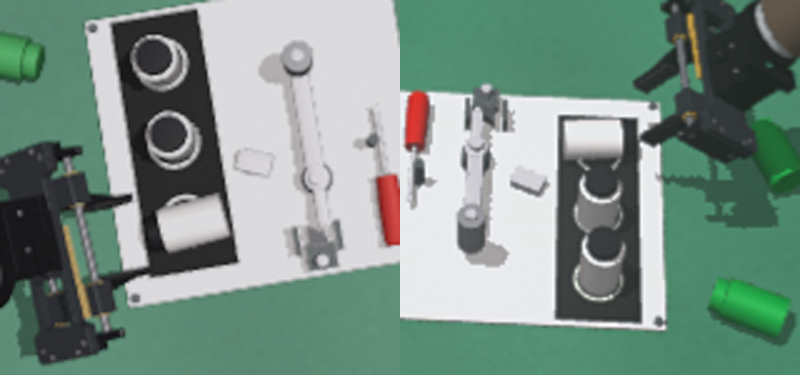

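The fingertips, at (130,200) and (147,270) in the left half, straddle the can's axis as planned and are clear of the neighbour. I'll go in and grip.

Call:
send_rows(jaw=[0.4,0.4,0.4,0.4], slide=[[0,0,0.6],[0,0,0.6],[0,0,0.6],[0,0,0.54]], rotation=[[0,0,0],[0,0,0],[0,0,0],[0,0,0]])

```text
t: 6.52
ee_pos: [441.7, 97.3, 20.6]
ee_rot: [2.049, -1.616, 0.75]
contact_force: [-0.4, -0.1, 0.4]
finger_gap: 60.7
grip_force: 0.0
```

Call:
send_rows(jaw=[0,-0.2,-0.5,-0.5,-0.5,-0.5], slide=[[0,0,0],[0,0,0],[0,0,0],[0,0,0],[0,0,0],[0,0,0]], rotation=[[0,0,0],[0,0,0],[0,0,0],[0,0,0],[0,0,0],[0,0,0]])

```text
t: 7.28
ee_pos: [441.5, 97.6, 21.0]
ee_rot: [2.049, -1.615, 0.75]
contact_force: [-1.9, 4.0, 6.3]
finger_gap: 43.3
grip_force: 29.8
```

```bash
python3 -c "
from h import *
go(None,None)
T=viewer.snapshot('top');S=viewer.snapshot('scene')
f=lambda s,x,y:cv2.resize(s['image'][y:y+150,x:x+160,::-1],(400,375),interpolation=cv2.INTER_CUBIC)
cv2.imwrite('pics/n2.png',np.hstack([f(T,200,180),f(S,290,170)]))"
```

```text
t 7.275 pos [441.5  97.6  21. ] F [-1.9  4.   6.3] gap 43.3 grip 29.8 j [ 0.86  0.53 -0.85  0.79 -0.82 -1.36]
axes x,y,z [[0.178, -0.743, 0.645], [-0.972, -0.234, -0.002], [0.152, -0.627, -0.764]]
```

View pics/n2.png

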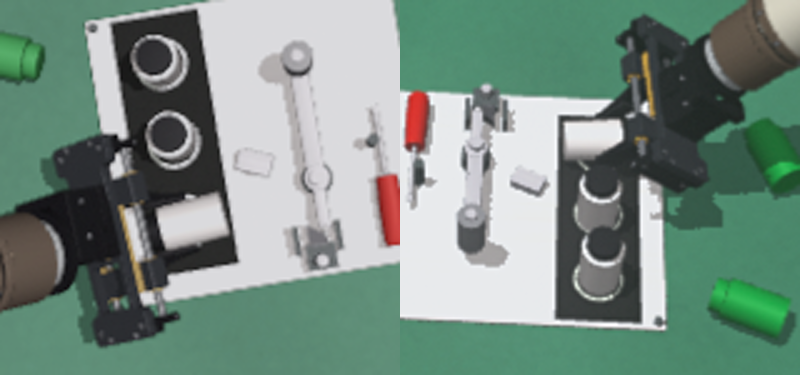

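The grip is firm: gap 43.3 mm, 30 N. I'll lift it and turn it upright.

Call:
send_rows(jaw=[-0.5,-0.5,-0.5,-0.5,-0.5,-0.5,-0.5,-0.5,-0.5,-0.5], slide=[[0.25,0,-0.29],[0.36,0,-0.43],[0.36,0,-0.43],[0,0,0],[0,0,0],[0,0,0],[0,0,0],[0,0,0],[0,0,0],[0,0,0]], rotation=[[0,0,0],[0,0,0],[0,0,0],[0,-1,0],[0,-1,0],[0,-1,0],[0,-1,0],[0,-1,0],[0,-1,0],[0,-1,0]])

```text
t: 8.62
ee_pos: [439.7, 96.6, 65.7]
ee_rot: [-2.45, 1.932, 0.045]
contact_force: [0.8, -1.2, -1.6]
finger_gap: 43.4
grip_force: 29.9
```

Call:
send_rows(jaw=[-0.5,-0.5,-0.5,-0.5,-0.5,-0.5,-0.5,-0.5,-0.5,-0.5], slide=[[0,0,0],[0,0,0],[0,0,0],[0,0,0],[0,0,0],[0,0,0],[0,0,0],[0,0,0],[0,0,0],[0,0,0]], rotation=[[0,-1,0],[0,-1,0],[0,-1,0],[0,-1,0],[0,-1,0],[0,-1,0],[0,-1,0],[0,-1,0],[0,0,0],[0,0,0]])

```text
t: 9.88
ee_pos: [440.7, 96.8, 65.8]
ee_rot: [-1.929, 1.521, 0.894]
contact_force: [0.7, 1.0, -1.4]
finger_gap: 43.7
grip_force: 29.9
```

```bash
python3 -c "
from h import *
go(None,None)
T=viewer.snapshot('top');S=viewer.snapshot('scene')
print(back(T,[[290.8,271.2]],[28]),back(S,[[356,224.8]],[28]))
f=lambda s,x,y:cv2.resize(s['image'][y:y+150,x:x+160,::-1],(400,375),interpolation=cv2.INTER_CUBIC)
cv2.imwrite('pics/n3.png',np.hstack([f(T,200,180),f(S,290,170)]))"
```

```text
t 9.875 pos [440.7  96.8  65.8] F [ 0.7  1.  -1.4] gap 43.7 grip 29.9 j [-0.06  0.53 -0.24 -0.87 -1.27  0.77]
axes x,y,z [[0.151, -0.628, -0.763], [-0.972, -0.233, -0.0], [-0.178, 0.742, -0.646]]
[[434.90799918  56.26920742  28.        ]] [[447.10969767  62.00818059  28.        ]]
```

View pics/n3.png

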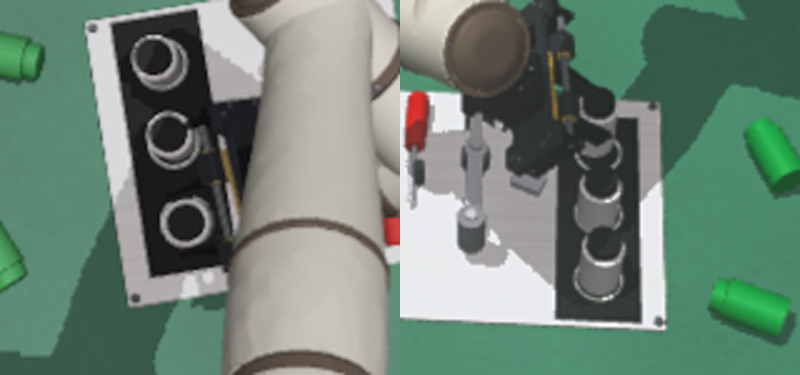

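The canister is upright in the grip, cap up at (187,220) in the left half. The neighbours are standing and ring 1 shows at about (598,155) in the right half. Next I'll work out the placing.

```bash
python3 -c "
from h import *
T=viewer.snapshot('top');S=viewer.snapshot('scene')
for z in (102,105,108): print(back(T,[[200+187/2.5,180+220/2.5]],[z]).round(1),back(S,[[290+197/2.5,170+103/2.5]],[z]).round(1))
p=[522,110.5,.158]; print('mark1',lane(p,[[0,-80,6]]))
A=np.linspace(0,2*np.pi,60)
def crop(s,x,y,cs):
    a=cv2.resize(s['image'][y:y+60,x:x+64,::-1],(400,375),interpolation=cv2.INTER_CUBIC)
    for c,r,z,col in cs:
        q=proj(s,np.c_[c[0]+r*np.cos(A),c[1]+r*np.sin(A),z+0*A]); cv2.polylines(a,[np.int32(((q-[x,y]+.5)*6.25-.5)*8)],True,col,1,cv2.LINE_AA,3)
    return a
m=lane(p,[[0,-80,6]])[0]
cs=[(m,26,6,(0,0,255)),((442.3,90),18,104.7,(0,255,255)),((442.3,90),22,28.7,(255,0,255))]
cv2.imwrite('pics/n4.png',np.hstack([crop(T,245,235,cs),crop(S,335,195,cs)]))
"
```

```text
[[442.2  88.8 102. ]] [[448.7  91.8 102. ]]
[[442.1  88.6 105. ]] [[450.9  91.9 105. ]]
[[442.1  88.3 108. ]] [[453.1  92.  108. ]]
mark1 [[442.99648439  97.91252522   6.        ]]
```

View pics/n4.png

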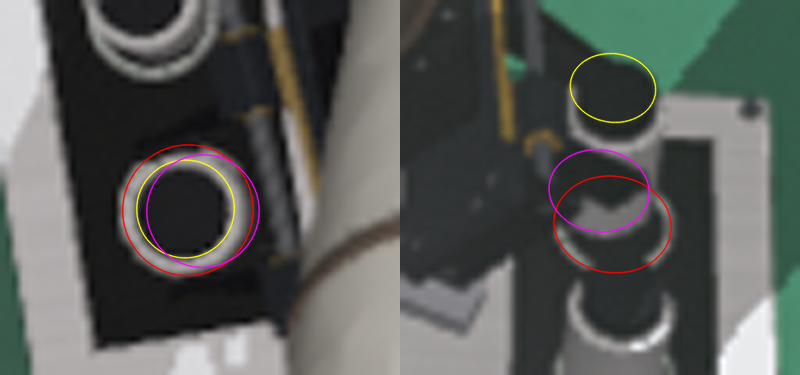

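Call:
send_rows(jaw=[-0.5,-0.5,-0.5,-0.5,-0.5], slide=[[0.1,-0.03,0.2],[0.1,-0.03,0.2],[0.1,-0.02,0.18],[0,0,0],[0,0,0]], rotation=[[0,0,0],[0,0,0],[0,0,0],[0,0,0],[0,0,0]])

```text
t: 10.7
ee_pos: [441.4, 104.4, 47.3]
ee_rot: [-1.928, 1.521, 0.895]
contact_force: [0.4, 0.2, -0.9]
finger_gap: 43.5
grip_force: 29.9
```

Call:
send_rows(jaw=[-0.5,-0.5,-0.5,-0.5], slide=[[0.025,0,0.022],[0.025,0,0.022],[0,0,0],[0,0,0]], rotation=[[0,0,0],[0,0,0],[0,0,0],[0,0,0]])

```text
t: 11.2
ee_pos: [441.5, 104.5, 46.6]
ee_rot: [-1.928, 1.519, 0.896]
contact_force: [0.0, -1.7, 5.9]
finger_gap: 43.6
grip_force: 29.8
```

Call:
send_rows(jaw=[-0.5,-0.5,-0.5], slide=[[0.025,0,0.022],[0,0,0],[0,0,0]], rotation=[[0,0,0],[0,0,0],[0,0,0]])

```text
t: 11.58
ee_pos: [441.6, 104.6, 46.6]
ee_rot: [-1.928, 1.517, 0.897]
contact_force: [-0.2, -3.5, 10.0]
finger_gap: 43.3
grip_force: 29.8
```

The foot is on the plate, with about 8 N of contact. I'll ease off, release and back out along the tool axis.

Call:
send_rows(jaw=[-0.5,-0.2,0.1,0.4,0.4,0.4,0.4], slide=[[-0.025,0,-0.022],[0,0,0],[0,0,0],[0,0,0],[0,0,0],[0,0,0],[0,0,0]], rotation=[[0,0,0],[0,0,0],[0,0,0],[0,0,0],[0,0,0],[0,0,0],[0,0,0]])

```text
t: 12.45
ee_pos: [441.4, 104.5, 45.3]
ee_rot: [-1.928, 1.521, 0.895]
contact_force: [-0.3, -0.7, -0.1]
finger_gap: 60.8
grip_force: 0.0
```

Call:
send_rows(jaw=[0.4,0.4,0.4,0.4,0.4,0.4,0.4,0.4], slide=[[0,0,-0.2],[0,0,-0.3],[0,0,-0.4],[0,0,-0.7],[0,0,-0.9],[-0.7,0,-0.7],[-0.7,0,-0.7],[-0.7,0,-0.7]], rotation=[[0,0,0],[0,0,0],[0,0,0],[0,0,0],[0,0,0],[0,0,0],[0,0,0],[0,0,0]])

```text
t: 13.45
ee_pos: [456.7, 40.3, 184.5]
ee_rot: [-1.928, 1.522, 0.893]
contact_force: [0.4, -0.1, -1.1]
finger_gap: 60.8
grip_force: 0.0
```

```bash
python3 -c "
from h import *
go(None,None)
T=viewer.snapshot('top');S=viewer.snapshot('scene')
cv2.imwrite('pics/T5.png',T['image'][:,:,::-1])
p=[522,110.5,.158]
A=np.linspace(0,2*np.pi,60)
def crop(s,x,y,w,h,k,cs):
    a=cv2.resize(s['image'][y:y+h,x:x+w,::-1],None,fx=k,fy=k,interpolation=cv2.INTER_CUBIC)
    for c,r,z,col in cs:
        q=proj(s,np.c_[c[0]+r*np.cos(A),c[1]+r*np.sin(A),z+0*A]); cv2.polylines(a,[np.int32(((q-[x,y]+.5)*k-.5)*8)],True,col,1,cv2.LINE_AA,3)
    return a
m=lane(p,[[0,-80,6],[135,-60,46],[135,55,82]])
cs=[(m[0],26,6,(0,0,255)),(m[1],6,46,(0,200,0)),(m[2],15,82,(255,0,0))]
cv2.imwrite('pics/n5.png',np.hstack([crop(T,225,165,100,120,4,cs),crop(S,285,200,100,120,4,cs)]))
"
```

```text
t 13.45 pos [456.7  40.3 184.5] F [ 0.4 -0.1 -1.1] gap 60.8 grip 0.0 j [-0.14  0.39 -0.1  -0.79 -1.51  0.61]
axes x,y,z [[0.15, -0.628, -0.763], [-0.973, -0.232, -0.001], [-0.177, 0.742, -0.646]]
```

View pics/n5.png

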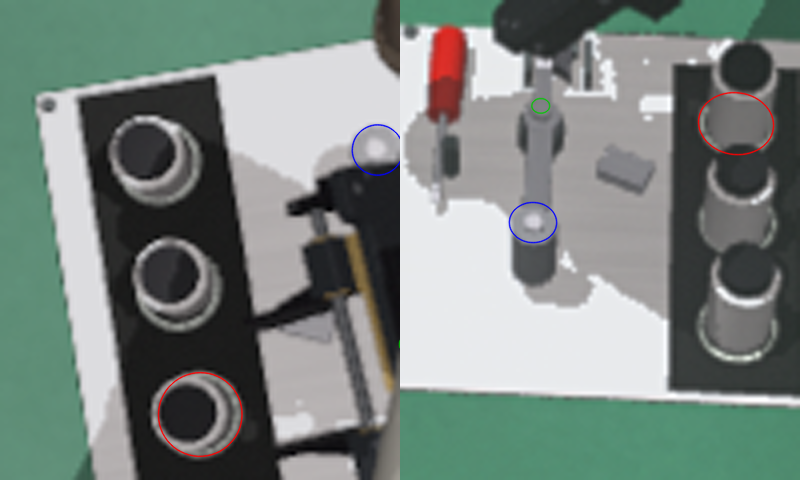

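The can now stands near mark 1 with its cap up, the neighbours are standing and the fingers are clear. The cap spacings look slightly uneven, (24,123) against (19,139) crop px. I'll check the centring numerically by fitting a rendered model.

```bash
cat > fit.py <<'E'
from h import *
from scipy.optimize import minimize
A=np.linspace(0,2*np.pi,72,endpoint=False)
def circ(c,r,z): return np.c_[c[0]+r*np.cos(A),c[1]+r*np.sin(A),z+0*A]
def render(s,box,p,cans,K=6):
    x,y,w,h=box; im=np.full((h*K,w*K),200,np.float32)
    def fill(P,v,hull=True):
        q=((proj(s,P)-[x,y]+.5)*K-.5).astype(np.float32)
        if hull: q=cv2.convexHull(q)
        cv2.fillPoly(im,[np.int32(np.round(q*16))],v,shift=4)
    fill(lane(p,[[-44,-120,6],[44,-120,6],[44,136,6],[-44,136,6]]),35)
    for yy in(-80,0,80):
        m=lane(p,[[0,yy,6]])[0]; fill(circ(m,26,6),225); fill(circ(m,23,6),35)
    C=(-np.array(s["R"]).T@s["t"])
    for c in sorted(cans,key=lambda c:-np.hypot(c[0]-C[0],c[1]-C[1])):
        fill(np.r_[circ(c,22,6),circ(c,22,68)],140); fill(circ(c,22,68),225)
        fill(np.r_[circ(c,18,68),circ(c,18,82)],45); 
    return cv2.resize(im,(w,h),interpolation=cv2.INTER_AREA)
def masked(s,box,p,c,R=34):  # weight: around can c only
    x,y,w,h=box; m=np.zeros((h,w),np.uint8)
    q=proj(s,np.r_[circ(c,R,6),circ(c,24,84)])-[x,y]; cv2.fillConvexPoly(m,cv2.convexHull(np.int32(q)),1); return m>0
def gray(a): return cv2.cvtColor(a,cv2.COLOR_RGB2GRAY).astype(np.float32)
def ncc(a,b): return np.corrcoef(a,b)[0,1]
def fitcan(s,img,box,p,others,c0):
    x,y,w,h=box; g=img[y:y+h,x:x+w]; m=masked(s,box,p,c0)
    # params: can xy, mark shift (lane translation)
    def f(v): return -ncc(g[m],render(s,box,[p[0]+v[2],p[1]+v[3],p[2]],[c0+v[:2]]+others)[m])
    best=min((minimize(f,np.r_[d,0,0],method="Nelder-Mead",options=dict(initial_simplex=np.r_[[np.r_[d,0,0]],np.r_[d,0,0]+np.eye(4)*4],xatol=.1,fatol=1e-4)) for d in((0,0),(5,0),(-5,0))),key=lambda r:r.fun)
    v=best.x; return (c0+v[:2]).round(1),lane([p[0]+v[2],p[1]+v[3],p[2]],[[0,-80,6],[0,0,6],[0,80,6]])[:,:2].round(1),round(-best.fun,3)
if __name__=="__main__":
    p=[522,110.5,.158]; M=lane(p,[[0,-80,6],[0,0,6],[0,80,6]])[:,:2]
    for n,b in(("top",(230,165,80,130)),("scene",(340,190,70,110))):
        s=viewer.snapshot(n); g0=gray(cv2.imread(f"pics/{n}0.png")[:,:,::-1].copy()); g=gray(s["image"])
        for i,im in((1,g0),(2,g0),(0,g),(1,g),(2,g)):
            c,m,q=fitcan(s,im,b,p,[M[j] for j in range(3) if j!=i and (im is g or j)],M[i]); print(n,"old" if im is g0 else "new",i+1,"can",c,"mark",m[i],"diff",(c-m[i]).round(1),q)
E
python3 fit.py
```

```text
top old 2 can [525.5 110.1] mark [522.6 111.6] diff [ 2.9 -1.5] 0.899
top old 3 can [599.4 124.2] mark [601.5 124.3] diff [-2.1 -0.1] 0.905
top new 1 can [443.3  99.6] mark [443.2  99.7] diff [ 0.1 -0.1] 0.909
top new 2 can [525.5 110.1] mark [522.5 112. ] diff [ 3.  -1.9] 0.895
top new 3 can [599.3 124.4] mark [601.7 124.6] diff [-2.4 -0.2] 0.891
scene old 2 can [525.3 110. ] mark [522.8 111. ] diff [ 2.5 -1. ] 0.863
scene old 3 can [599.2 124. ] mark [601.3 123.9] diff [-2.1  0.1] 0.88
scene new 1 can [444.   99.6] mark [442.5  98.5] diff [1.5 1.1] 0.778
scene new 2 can [525.7 109.6] mark [522.5 111. ] diff [ 3.2 -1.4] 0.928
scene new 3 can [599.1 124.2] mark [601.2 124. ] diff [-2.1  0.2] 0.879
```

Canister 1 sits within about 1–2 mm of its ring centre, and the neighbours haven't moved from the first picture. For the tensioner I'll bring the tool vertical, turn it tangential, and straddle the roller so the row-side pad does the pushing.

Call:
send_rows(jaw=[0.15,0.15,0.15,0.15,0.15,0.15,0.15,0.15,0.15], slide=[[0,0,-0.5],[0,0,0],[0,0,0],[0,0,0],[0,0,0],[0,0,0],[0,0,0],[0,0,0],[0,0,0]], rotation=[[0,0.3,0],[0,1,0],[0,1,0],[0,1,0],[0,1,0],[0,1,0],[0,1,0],[0,1,0],[0,1,0]])

```text
t: 14.78
ee_pos: [459.7, 30.2, 193.0]
ee_rot: [2.465, -1.945, 0.006]
contact_force: [0.1, 0.3, -0.7]
finger_gap: 49.9
grip_force: 0.0
```

Call:
send_rows(jaw=[0.15,0.15,0.15,0.15,0.15,0.15,0.15,0.15], slide=[[0,0,0],[0,0,0],[0,0,0],[0,0,0],[0,0,0],[0,0,0],[0,0,0],[0,0,0]], rotation=[[0,0,1],[0,0,1],[0,0,1],[0,0,1],[0,0,1],[0,0,1],[0,0,1],[0,0,1]])

```text
t: 15.78
ee_pos: [459.5, 30.0, 192.6]
ee_rot: [1.456, -2.783, 0.002]
contact_force: [0.3, -0.3, -0.6]
finger_gap: 49.8
grip_force: 0.0
```

Call:
send_rows(jaw=[0.15,0.15,0.15,0.15,0.15,0.15,0.15,0.15], slide=[[0,0,0],[0,0,0],[0,0,0],[0,0,0],[0,0,0],[0,0,0],[0,0,0],[0,0,0]], rotation=[[0,0,1],[0,0,1],[0,0,1],[0,0,1],[0,0,1],[0,0,1],[0,0,1],[0,0,0.7]])

```text
t: 16.77
ee_pos: [459.5, 30.0, 192.6]
ee_rot: [-0.249, 3.132, -0.002]
contact_force: [-0.8, 0.1, 0.7]
finger_gap: 50.3
grip_force: 0.0
```

```bash
cat >> h.py <<'E'
piv=np.array([484.5,-31.5]); th=.158
def tcp(phi,off=0,z=52):
    a=th-phi; er=np.array([np.cos(a),np.sin(a)]); et=np.array([np.sin(a),-np.cos(a)])
    return np.r_[piv+115*er+off*et,z], axes(np.degrees(a)+180,0)
E
python3 -c "
from h import *
go(*tcp(0,0,130)); go(*tcp(0,0,50))
T=viewer.snapshot('top');S=viewer.snapshot('scene')
q=tcp(0,0,82)[0]
print(proj(T,[q]),proj(S,[q]))
# roller-top locate: shiny grey disc -> refine by template of dark ring? print small gray patch around
s=S;u,v=proj(s,[q])[0].round().astype(int);g=cv2.cvtColor(s['image'],cv2.COLOR_RGB2GRAY);print(u,v);print(g[v-8:v+18:2,u-12:u+13:2])
"
```

```text
t 16.775 pos [459.5  30.  192.6] F [-0.8  0.1  0.7] gap 50.3 grip 0.0 j [ 0.42  0.13 -0.42  0.   -1.02 -1.83]
axes x,y,z [[-0.987, -0.158, 0.0], [-0.158, 0.987, -0.001], [0.0, -0.001, -1.0]]
slide units (tool now) [-4.33 -2.15  2.09] rot units [-0.01 -0.    0.01]
t 16.775 pos [459.5  30.  192.6] F [-0.8  0.1  0.7] gap 50.3 grip 0.0 j [ 0.42  0.13 -0.42  0.   -1.02 -1.83]
axes x,y,z [[-0.987, -0.158, 0.0], [-0.158, 0.987, -0.001], [0.0, -0.001, -1.0]]
slide units (tool now) [-4.33 -2.15  4.75] rot units [-0.01 -0.    0.01]
[[318.59876006 201.80226532]] [[318.02166344 255.34601576]]
318 255
[[234 234 234 234 235 216 209 206 162 162 185 235 234]
 [234 234 234 234 233 205 209 206 153 165 180 235 234]
 [234 234 234 234 235 187 176 186 151 165 232 234 234]
 [234 234 234 236 174 155 181 151 152 163 194 235 234]
 [234 234 235 207 151 190 209 176 151 157 235 234 234]
 [234 234 235 208 152 136 154 121 153 136 193 234 234]
 [234 234 235 210 132 156 155 156 123 133 235 234 234]
 [234 234 235 211  84  91 102  89  77 136 235 234 234]
 [234 234 235 211  86  87  84  82  77 158 234 235 234]
 [234 234 235 211  86  85  84  82  77 167 237 235 234]
 [234 234 234 218  85  85  83  82  76 158 169 228 231]
 [234 234 234 236 126  83  83  80  97 164 162 161 159]
 [234 234 234 235 236 148 113 128 163 163 163 163 162]]
```

Call:
send_rows(jaw=[0.15,0.15,0.15,0.15,0.15,0.15,0.15,0.15], slide=[[-0.87,-0.43,0],[-0.87,-0.43,0],[-0.87,-0.43,0],[-0.87,-0.43,0],[-0.85,-0.43,0.9],[0,0,1],[0,0,1],[0,0,0.4]], rotation=[[0,0,0],[0,0,0],[0,0,0],[0,0,0],[0,0,0],[0,0,0],[0,0,0],[0,0,0]])

```text
t: 17.88
ee_pos: [596.9, -12.9, 91.4]
ee_rot: [0.254, -3.128, 0.001]
contact_force: [0.1, 0.3, 0.4]
finger_gap: 49.8
grip_force: 0.0
```

Call:
send_rows(jaw=[0.15,0.15,0.15,0.15], slide=[[0,0,0.3],[0,0,0.4],[0,0,0.4],[0,0,0.3]], rotation=[[0,0,0],[0,0,0],[0,0,0],[0,0,0]])

```text
t: 18.38
ee_pos: [597.8, -12.4, 50.8]
ee_rot: [-0.254, 3.131, 0.0]
contact_force: [-0.4, -0.7, -1.0]
finger_gap: 49.9
grip_force: 0.0
```

```bash
python3 -c "
from h import *
go(*tcp(0,0,50)); go(*tcp(0.1,10,50))
for n in (0.1,): 
  # per-row slide for rigid rotation of 0.05 rad about pivot
  a,ra=tcp(0.1,10,50); b,rb=tcp(0.15,10,50); print('per .05:',(ra.inv().apply(b-a)/30).round(3),((ra.inv()*rb).as_rotvec(True)/6).round(3))
"
```

```text
t 18.375 pos [597.8 -12.4  50.8] F [-0.4 -0.7 -1. ] gap 49.9 grip 0.0 j [ 0.25  0.51 -0.27 -0.   -0.79 -1.66]
axes x,y,z [[-0.987, -0.161, -0.0], [-0.161, 0.987, 0.0], [0.0, 0.0, -1.0]]
slide units (tool now) [-0.   -0.04  0.03] rot units [0.   0.   0.04]
t 18.375 pos [597.8 -12.4  50.8] F [-0.4 -0.7 -1. ] gap 49.9 grip 0.0 j [ 0.25  0.51 -0.27 -0.   -0.79 -1.66]
axes x,y,z [[-0.987, -0.161, -0.0], [-0.161, 0.987, 0.0], [0.0, 0.0, -1.0]]
slide units (tool now) [ 0.05 -0.75  0.03] rot units [0.   0.   0.99]
per .05: [ 0.021 -0.191  0.   ] [0.    0.    0.477]
```

Call:
send_rows(jaw=[0.15,0.15,0.15,0.15], slide=[[0,-0.12,0],[0,-0.12,0],[0,-0.12,0],[0,0,0]], rotation=[[0,0,0],[0,0,0],[0,0,0],[0,0,0]])

```text
t: 18.88
ee_pos: [599.8, -23.4, 51.7]
ee_rot: [-0.253, 3.131, 0.0]
contact_force: [0.1, -0.7, 0.1]
finger_gap: 49.8
grip_force: 0.0
```

Call:
send_rows(jaw=[0.15,0.15,0.15,0.15,0.15], slide=[[0.02,-0.19,0],[0.02,-0.19,0],[0.02,-0.19,0],[0.02,-0.19,0],[0,0,0]], rotation=[[0,0,0.48],[0,0,0.48],[0,0,0.48],[0,0,0.48],[0,0,0]])

```text
t: 19.5
ee_pos: [599.3, -44.5, 51.6]
ee_rot: [0.063, 3.14, 0.003]
contact_force: [-0.9, 5.1, 0.5]
finger_gap: 50.2
grip_force: 2.7
```

Call:
send_rows(jaw=[0.15,0.15,0.15,0.15,0.15], slide=[[0.02,-0.19,0],[0.02,-0.19,0],[0.02,-0.19,0],[0.02,-0.19,0],[0,0,0]], rotation=[[0,0,0.48],[0,0,0.48],[0,0,0.48],[0,0,0.48],[0,0,0]])

```text
t: 20.12
ee_pos: [594.8, -66.9, 51.6]
ee_rot: [0.376, 3.117, 0.003]
contact_force: [0.2, 5.3, 0.5]
finger_gap: 50.6
grip_force: 2.8
```

```bash
python3 -c "
from h import *
go(*tcp(0.4,10,50)); go(*tcp(0.65,10,50))"
```

```text
t 20.125 pos [594.8 -66.9  51.6] F [0.2 5.3 0.5] gap 50.6 grip 2.8 j [ 0.16  0.51 -0.27 -0.   -0.79 -1.97]
axes x,y,z [[-0.971, 0.238, -0.002], [0.238, 0.971, 0.002], [0.002, 0.002, -1.0]]
slide units (tool now) [ 0.02 -0.07  0.05] rot units [0.02 0.01 0.02]
t 20.125 pos [594.8 -66.9  51.6] F [0.2 5.3 0.5] gap 50.6 grip 2.8 j [ 0.16  0.51 -0.27 -0.   -0.79 -1.97]
axes x,y,z [[-0.971, 0.238, -0.002], [0.238, 0.971, 0.002], [0.002, 0.002, -1.0]]
slide units (tool now) [ 0.22 -1.01  0.05] rot units [0.02 0.01 2.4 ]
```

Call:
send_rows(jaw=[0.15,0.15,0.15,0.15,0.15,0.15,0.15], slide=[[0.03,-0.2,0],[0.03,-0.2,0],[0.03,-0.19,0],[0.02,-0.19,0],[0.02,-0.19,0],[0,0,0],[0,0,0]], rotation=[[0,0,0.48],[0,0,0.48],[0,0,0.48],[0,0,0.48],[0,0,0.48],[0,0,0],[0,0,0]])

```text
t: 21.0
ee_pos: [583.2, -92.3, 51.6]
ee_rot: [0.762, 3.043, 0.006]
contact_force: [2.7, 7.7, -4.1]
finger_gap: 50.0
grip_force: 4.3
```

```bash
python3 -c "
from h import *
go(*tcp(0.65,10,50))
p=telemetry.sense()['ee_pos'];R=Ro.from_rotvec(telemetry.sense()['ee_rot']).as_matrix();g=telemetry.sense()['finger_gap']
r=p-R[:,1]*0+R[:,1]*(g/2-15)   # row side is +y; roller axis from pushing pad
d=r[:2]-piv; print('roller est',r.round(1),'radius',np.hypot(*d),'phi',th-np.arctan2(d[1],d[0]))
a=cv2.cvtColor(cv2.imread('pics/scene0.png'),cv2.COLOR_BGR2GRAY)
S=viewer.snapshot('scene'); b=cv2.cvtColor(S['image'],cv2.COLOR_RGB2GRAY)
for z in(6,38,60): print(z,[proj(S,[tcp(f,0,z)[0]])[0].round(1).tolist() for f in (0,.4,.5,.6,.7)])
# bar: mid-bar points 60mm from pivot at z=38; sample brightness across angle
for rr in (50,65,80):
  P=[np.r_[piv+rr*np.array([np.cos(th-f),np.sin(th-f)]),38] for f in np.arange(-.1,1.0,.05)]
  q=proj(S,P).round().astype(int); print(rr,'new',b[q[:,1],q[:,0]],'\n   old',a[q[:,1],q[:,0]])
"
```

```text
t 21.0 pos [583.2 -92.3  51.6] F [ 2.7  7.7 -4.1] gap 50.0 grip 4.3 j [ 0.12  0.5  -0.29 -0.   -0.78 -2.18]
axes x,y,z [[-0.882, 0.471, -0.004], [0.471, 0.882, 0.005], [0.006, 0.002, -1.0]]
slide units (tool now) [ 0.02 -0.1   0.05] rot units [0.05 0.04 0.01]
roller est [587.9 -83.5  51.7] radius 115.715826124313 phi 0.6239053483162734
6 [[317.8, 270.5], [301.1, 266.8], [297.4, 265.0], [293.9, 262.9], [290.6, 260.5]]
38 [[317.9, 264.3], [300.9, 260.5], [297.1, 258.7], [293.5, 256.6], [290.2, 254.2]]
60 [[318.0, 259.9], [300.8, 256.1], [296.9, 254.3], [293.3, 252.1], [290.0, 249.7]]
50 new [76 66 72 73 71 61 62 71 60 59 59 58 57 59 58 57 58 58 58 57 57 56] 
   old [204 205 206 208 208 212 233 234 234 234 233 234 233 233 234 233 234 234
 234 233 233 234]
65 new [50 50 53 62 73 72 73 73 73 73 73 71 73 68 60 58 57 58 57 57 56 56] 
   old [201 205 207 208 215 230 234 234 234 234 234 233 234 233 234 230 182 165
 175 233 237 237]
80 new [164 167 160  66  49  63  76  84  73  73  71  72  72  72  71  70  64  68
  69  70  72  69] 
   old [151 151 172 170 155 231 236 234 234 234 234 234 234 234 234 234 235 233
 123  82  71 126]
```

Call:
send_rows(jaw=[0.15,0.15], slide=[[0,0,0],[0,0,0]], rotation=[[0,0,0],[0,0,0]])

```text
t: 21.3
ee_pos: [583.2, -92.2, 51.6]
ee_rot: [0.762, 3.043, 0.006]
contact_force: [2.7, 8.4, -2.1]
finger_gap: 49.6
grip_force: 4.3
```

```bash
python3 -c "
from h import *
S=viewer.snapshot('scene'); b=cv2.cvtColor(S['image'],cv2.COLOR_RGB2GRAY)
print('old roller spot',b[248:272:4,310:328:3].tolist())
print(b[240:282:2,276:318:2])
"; python3 fit.py | grep new
```

```text
old roller spot [[73, 72, 74, 54, 88, 238], [73, 78, 51, 115, 165, 164], [64, 49, 158, 163, 161, 161], [67, 167, 165, 165, 162, 163], [162, 162, 162, 162, 162, 161], [159, 159, 160, 160, 160, 160]]
[[ 98  90 147  96  63 142  75  52  69  64  58  57  58  57  57  58  58  59
   57  59  58]
 [119  46  66 121 119 150 156 110  57  70  72  66  58  58  58  58  58  58
   59  59  59]
 [119  52  47  52 101 136 123 124  63  53  58  72  71  58  57  65  71  72
   72  71  72]
 [119  59  46  55 150 101 137  77  70  70  56  55  70  72  71  73  71  72
   72  72  73]
 [120  94  53 152 160 157  75  70  71  72  70  57  55  71  72  73  72  73
   73  71  74]
 [113  79  96 158 157 157  74  57  68  72  72  71  59  70  72  72  73  73
   73  73  64]
 [ 79  79 107 161 160 160  72  54  54  63  71  68  80  73  72  76  83  73
  112  63  51]
 [ 79  79 125 157 157 158  78  73  57  53  57 100 119  60  74  75  73  72
   62  50  65]
 [118 115 175 157 157 158  80  74  77  62  55  77  90 116  55  77  72  64
   51  65 158]
 [120 115 238 167 156 159  88  75  77  76  51  46  98 126  54  54  55  50
   65 160 166]
 [121 118 23
[... 691 characters left out ...]
160 161]
 [115 235 235 234 234 234 234 234 234 234 234 234 234 234 235 229 159 160
  160 162 163]
 [113 236 234 234 234 234 234 234 234 234 234 234 234 234 235 186 158 157
  159 159 160]
 [117 236 235 234 234 234 234 234 234 234 234 234 234 234 234 235 233 160
  160 162 161]]
top new 1 can [439.   90.4] mark [439.4  91.1] diff [-0.4 -0.7] 0.338
top new 2 can [523.9 103.3] mark [524.1 103.9] diff [-0.2 -0.6] 0.348
top new 3 can [617.9 114.4] mark [619.2 109.5] diff [-1.3  4.9] 0.273
scene new 1 can [444.   99.3] mark [442.4  98.2] diff [1.6 1.1] 0.784
scene new 2 can [525.8 109.6] mark [522.5 111.2] diff [ 3.3 -1.6] 0.921
scene new 3 can [599.2 124. ] mark [601.3 124. ] diff [-2.1  0. ] 0.877
```

The scene pixels show the roller at column 293, which puts the arm at about 0.61 rad, and the pad geometry gives 0.62. That is off the pawl (above 0.53), with a steady push of about 8.7 N, and all three canisters are standing. I'll hand it in while still holding.

```bash
python3 -c "
from rig import ctrl; print(ctrl.finish_job())"
```

```text
the job is handed in; nothing more can be done
None
```

I stood the fallen canister upright, cap up, within about 2 mm of the centre of ring mark 1, then pushed the tensioner arm to about 0.61 rad, off the pawl, and handed the job in at 21 s of robot time with the robot still holding it; the other two canisters had not moved.

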